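Close the twist-lock pigment canister over its nested pot

TASK

Put the blue hood over the white pot that stands nested in the blue canister base and close the canister: find where the hood drops into its notches, press it down against the sprung seal and turn it clockwise (seen from above) until it is fully locked. Let go and leave the closed canister standing; do not knock the palette, the glass or the ink bottle.

Things in the scene. Friction and masses are not known exactly. Their poses are not given: they have to be found in the camera images.
- hood_center (a point): Blue metal hood, a hollow round shell open at the bottom, 0.18-0.28 kg, standing mouth down on the table. Outside diameter 89 mm, inside 81 (mouth flared to 95 outside, 87 inside), shell 90 mm tall, inside depth 84; with the grip bar on its roof 122 mm tall in all. Point: on its axis, half-way up (61 mm above the mouth rim, 61 below the bar's top); z up, x along the bar.
- hood_bar (a point): Wooden grip bar on the hood's flat roof: 60 mm long along x, 14 mm wide along y, 32 mm tall. Point: its centre, on the hood's axis, 16 mm above the roof, 16 below the bar's top, 106 mm above the mouth rim.
- hood_mouth (a point): Centre of the hood's mouth, level with its rim; the lowest 5 mm flare out as a lead-in. Inside the shell three lugs stick 7 mm inwards, 120 degrees apart, one on the +x side; each spans 20 degrees and lies 6 to 12 mm above the rim.
- base: Lower shell of the canister, fixed to the table. Origin: on its axis, on the table surface; z up. Dark wooden foot 128 mm in diameter, 12 mm thick; above it a blue shell 89 mm in diameter up to a shoulder 55 mm above the table; an aluminium neck 64 mm in diameter rises from there to 75 mm. Its orientation says nothing about the notches.
- flange (a point): Centre of the neck's top, 75 mm above the table. The top 6 mm is a flange 77 mm in diameter with three notches 120 degrees apart, each 32 degrees wide. Their angle differs each time and is NOT given by any pose. At a wrong angle the hood's lugs rest on the flange (rim 69 mm above the table); turned to the notches the hood falls 6 mm by its own weight; their walls then block turning.
- seal (a point): Centre of the top of the sprung black rubber seal, 8 mm above the shoulder, 63 mm above the table. It carries the rim of a hood dropped into the notches. Pressed 6.5 to 8 mm down (4 N at first, 7 N at the bottom) the hood's lugs pass below the flange and it turns clockwise 0.9 to 1.2 rad to a firm stop. Let go, it rises to a rim height of about 57 mm if locked, 63 mm if not.
- lock_ring (a joint): Hidden locking ring in the neck that the hood's lugs carry round once they are below the flange, with some free play; friction about 0.1 N m, it stays where it is left. Radians, 0 = open, 0.9 = locked at its stop; grows as the hood is turned clockwise seen from above.
- pot_center (a point): White ceramic pot nested loosely in the base, inside the neck: 54 mm in diameter, 100 mm tall, its top 122 mm above the table. This point is on its axis, half-way up.
- palette_center (a point): Bystander: white ceramic palette lying flat, 130 x 210 x 19 mm, with coloured wells. Point: its centre.
- glass_center (a point): Bystander: empty drinking glass, 88 mm in diameter, 80 mm tall, with a brush leaning in it that reaches 150 mm high. Point: half-way up on its axis.
- ink_center (a point): Bystander: amber bottle of ink, 44 mm in diameter, 85 mm tall. Point: half-way up on its axis.
Not all that is in view belongs to the job. What is shaped like the part that bears hood_center but green or pink is not meant.

How it is judged (in metres and radians):
On the way:
1. the hood stands upright over the pot on the neck, not yet turned (horizontal distance between hood_center and base below 0.006 m and z of hood_center in the frame of base below 0.134 m and angle between hood_center's own z axis and vertical below 0.08 rad and value of joint lock_ring below 0.3 rad), for 0.1 s.
At the end, for the whole second after the job is handed in: The hood is centred on the base (within 5 mm) and upright (within 0.05 rad), its rim no more than 4.5 mm above the shoulder, held down by the lock with the locking ring turned to at least 0.75 rad of its 0.9; the pot is still nested in the base; the hood is released (value of joint lock_ring above 0.75 rad and horizontal distance between hood_center and base below 0.005 m and z of hood_center in the frame of base below 0.1205 m and angle between hood_center's own z axis and vertical below 0.05 rad and horizontal distance between pot_center and base below 0.006 m and z of pot_center in the frame of base below 0.077 m); the robot touches nothing.
It fails at once if the palette, glass or ink bottle is pushed more than 25 mm (distance of any of palette_center, glass_center, ink_center from where it was at the start of the episode above 0.025 m).
It fails at once if the pot is tipped or pulled out of the base (angle between pot_center's own z axis and vertical above 0.35 rad or z of pot_center in the frame of base above 0.1 m).
It also fails if it takes over 72 s, if anything falls off the work surface, if the arm or the gripper's body presses on something with over 40 N, if the wrist force passes 120 N, or if a joint passes its speed limit or range.

ROBOT

A 6-joint arm with a two-finger parallel gripper is mounted at the origin on the work surface. World frame = base frame: x ahead of the robot, y to its left, z up, the work surface at z = 0. Lengths are in m, angles in degrees, forces in N, time in s.
With the tool pointing down it reaches from about 0.4 to 0.825 m from the base axis. Payload 7 kg.
Tool frame: the origin (TCP) lies on the centre line of the jaws, within the pads' length; the fingertips stand 8 mm ahead of it and the grasp point (between the pads) lies 11 mm behind it; z points along the fingers, y is the line along which they close (so a half turn about z gives the same grasp; the last joint's range is limited). The gripper opens to 88 mm and grips with 3 to 60 N. Pads are 19 mm wide; open, the fingers measure 130 mm over their backs; the gripper's body (78 mm by 193 mm) begins 47 mm behind the grasp point.
Start: joints at [83.027, 20.546, 0.682, 0, -70.136, -16.507], TCP at [0.269, 0.619, 0.235] pointing down, gripper open.
Joint ranges: [-176.03, 176.03], [-82.01, 121.73], [-58.28, 71.71], [-173.87, 95.51], [-174.79, -0.11], [-173.66, 173.66]. Speed limits (degrees/s): [136.94, 136.94, 172.46, 180, 180, 180].

INTERFACE

Orientations are given as [roll, pitch, yaw] about the fixed x, y, z axes, in that order (R = Rz(yaw) Ry(pitch) Rx(roll)).
In Python, from plant import telemetry, vision, job, nets gives the robot as it stands.
- The arm moves only by the shell command python3 -m crank 'ROWS' [FORCE]. ROWS is text: rows parted by semicolons, each of 7 numbers parted by spaces: the turn, a rotation vector about the tool's x, y, z in rad, then the shift along the tool's x, y, z in cm, then the closure, from 0 (fully open) to 1 (shut). In form: wx wy wz tx ty tz claw; .... A call has 1 to 10 rows; each row is the pose to reach, as a shift and turn from the pose commanded when the call began, along the tool's axes at that moment; what a row does not reach only later rows make up. A row lasts 1/10 s, in which the tool goes at most 50 mm and 8.59 degrees, less where a joint would pass 70% of its speed; a pose out of reach is approached as far as the arm can. A call with a gripper value outside its range is refused whole. The fingers move at their own pace and stop on an object; FORCE is the grip in N (left out, the last holds). Time passes only in rows, so rows that repeat a pose let the fingers close. It gives the time, the measured TCP pose, the force, the opening and the grip force at its end, in the units of the state.
- telemetry.get_state(): the state, without advancing time (a new reading comes with each control period).
- vision.capture(name): name is "scene" or "top"; returns a dict with "pixels" (480x640x3 uint8, blue, green, red), "depth" (480x640 float32, m along the optical axis (not along the pixel's ray), 0 where there is no reading), "fovy" (degrees; the focal length in pixels is half the picture's height over the tangent of half this angle, whatever the lens; pixels are square), "cx", "cy" (the principal point, pixels), "rvec" (rotation vector, rad) and "tvec" (3), from world to camera coordinates, as OpenCV has them. Camera axes: x right, y down, z forward; pixel columns grow to the right and rows downward; lengths in m; the calibration is good to about 2 mm. A picture is of the moment at which its call begins.
- job.hand_in(): hands the job in; it is judged then, once.
Trained networks look in the newest picture that a camera, given by its name, has taken for a name from the list of things; names that differ only in an ending like _2 or _b are one class to them, and where a whole thing is asked for, a point or a joint stands for the part that bears it (a point fixed in the world has none). Each returns a list of dicts, best first, with "p" (0 to 1); they miss things now and then, are a little off and sometimes report something else, mostly with a low value. They report only what shows in the picture. A call takes as long as a camera call. They do not tell look-alikes from the thing itself.
- nets.recognise(camera, target): "xy" ([column, row] in pixels, amid what is visible of it).
- nets.cut_out(camera, target): "region" (480x640 bool, what is visible of it) and "xy" ([column, row] in pixels, amid what is visible of it).
The state is a dict: "clock": time; "qpos": joint angles; "joint_vel": joint speeds; "joint_torque": joint torques, N m; "ee_pos": TCP position; "ee_rot": TCP orientation; "force": force on the tool from outside, world axes, zero at the start; "ft_torque": the same for the moment, N m; "opening": finger opening in m; "gripper_force": force on a finger pad.
Only numpy, scipy, OpenCV 4.12 (cv2) and the standard library are available. Lean on these libraries where they do the work, as an engineer would, in place of code of your own. Each camera call takes 0.05 s, during which the arm holds its last target. There are 200 camera calls.

## Working session

There is one attempt and no reset: what is moved stays moved. The work goes in short steps, Python scripts to look and compute and a shell command to move; the robot and the scene stay as the last step left them, time stands still between calls to the robot, and variables do not carry over. Pictures are saved under pics/ and viewed, at most 10 in all, crops included, and the job is handed in when it is done.

```bash
ls; mkdir -p pics; cat > h.py <<'E'
import numpy as np, cv2
from plant import telemetry, vision, job, nets
def cal(c):
    f=240/np.tan(np.radians(c["fovy"])/2); K=np.array([[f,0,c["cx"]],[0,f,c["cy"]],[0,0,1]])
    R=cv2.Rodrigues(np.array(c["rvec"],float))[0]; return K,R,np.array(c["tvec"],float).ravel()
def pts(c,mask=None):
    K,R,t=cal(c); d=c["depth"]; m=(d>0) if mask is None else (mask&(d>0))
    v,u=np.nonzero(m); z=d[m]; P=np.linalg.inv(K)@np.vstack([u*z,v*z,z])
    return (R.T@(P-t[:,None])).T
def at(c,xy,Z):
    K,R,t=cal(c); r=R.T@np.linalg.inv(K)@np.array([xy[0],xy[1],1.]); o=-R.T@t
    return o+r*(Z-o[2])/r[2]
def proj(c,P):
    K,R,t=cal(c); q=K@(R@np.asarray(P,float)+t); return q[:2]/q[2]
E
python3 - <<'E'
from h import *
s=telemetry.get_state(); print({k:np.round(v,3) for k,v in s.items()})
for n in("scene","top"):
    c=vision.capture(n); cv2.imwrite(f"pics/{n}0.png",c["pixels"])
    K,R,t=cal(c); print(n,np.round(-R.T@t,3),c["fovy"],c["cx"],c["cy"])
    for k in["hood_center","hood_bar","base","pot_center","palette_center","glass_center","ink_center"]:
        for r in nets.cut_out(n,k):
            P=pts(c,r["region"]); 
            print(k,round(r["p"],2),np.round(r["xy"]),len(P),np.round(np.percentile(P,[3,50,97],axis=0),3).tolist() if len(P) else None)
E
```

```text
pics
{'clock': np.float64(0.0), 'qpos': array([ 8.3025e+01,  2.0591e+01,  6.3300e-01, -2.0000e-02, -7.0136e+01,
       -1.6508e+01]), 'joint_vel': array([-0.055,  0.007,  0.049, -0.009, -0.035,  0.07 ]), 'joint_torque': array([-1.0000e-03, -5.8271e+01,  2.9306e+01,  6.9970e+00,  7.0000e-03,
       -0.0000e+00]), 'ee_pos': array([0.269, 0.619, 0.234]), 'ee_rot': array([ 1.79904e+02, -9.00000e-03, -2.34900e+01]), 'force': array([0.508, 0.3  , 0.239]), 'ft_torque': array([-0.04 , -0.042,  0.003]), 'gripper_force': np.float64(0.0), 'opening': np.float64(0.087)}
scene [1.127 0.187 0.826] 45.41004917537392 315.2493398972054 237.75924275256116
hood_center 0.92 [206. 151.] 2598 [[0.33, -0.317, 0.004], [0.382, -0.266, 0.083], [0.407, -0.238, 0.123]]
hood_center 0.69 [257. 203.] 3033 [[0.439, -0.162, 0.004], [0.488, -0.113, 0.086], [0.509, -0.081, 0.123]]
hood_center 0.56 [175. 196.] 3028 [[0.46, -0.32, 0.004], [0.506, -0.274, 0.084], [0.531, -0.247, 0.123]]
hood_bar 0.88 [261. 208.] 2976 [[0.444, -0.159, 0.005], [0.489, -0.113, 0.086], [0.509, -0.081, 0.123]]
hood_bar 0.88 [203. 152.] 2644 [[
[... 1403 characters left out ...]
 [382. 280.] 1609 [[0.424, -0.162, 0.004], [0.462, -0.12, 0.09], [0.503, -0.082, 0.123]]
hood_bar 0.74 [452. 334.] 1931 [[0.324, -0.318, 0.003], [0.364, -0.27, 0.09], [0.404, -0.238, 0.123]]
base 0.73 [285. 266.] 982 [[0.466, 0.073, 0.009], [0.502, 0.11, 0.012], [0.582, 0.19, 0.053]]
pot_center 0.8 [266. 252.] 597 [[0.499, 0.106, 0.065], [0.52, 0.128, 0.12], [0.545, 0.153, 0.124]]
palette_center 0.58 [340. 166.] 4714 [[0.676, -0.131, 0.006], [0.739, -0.033, 0.012], [0.804, 0.067, 0.021]]
glass_center 0.86 [219. 170.] 1481 [[0.669, 0.209, 0.001], [0.717, 0.256, 0.04], [0.751, 0.29, 0.114]]
ink_center 0.56 [449. 168.] 426 [[0.716, -0.294, 0.011], [0.729, -0.272, 0.057], [0.751, -0.258, 0.086]]
```

View pics/scene0.png

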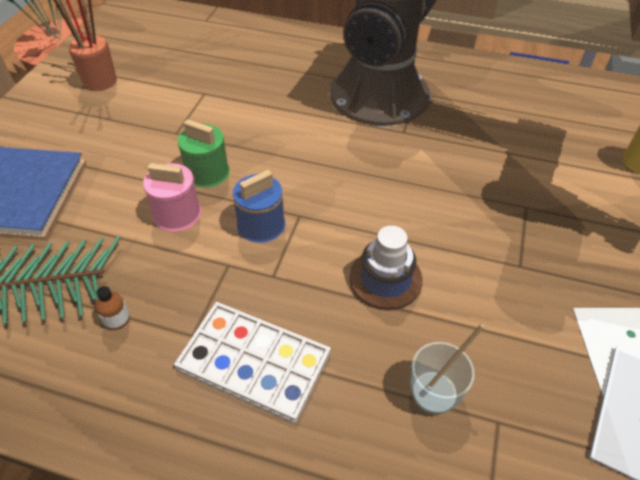

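View pics/top0.png

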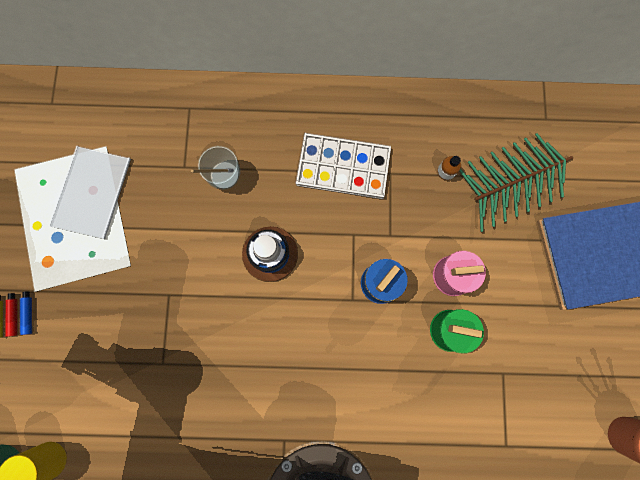

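Candidates: the blue hood at scene (259,207) / top (385,281), green at scene (204,155) / top (459,331), and pink at scene (172,196) / top (460,272). I choose blue. The base with the pot is at scene (388,268) / top (268,252).

```bash
cat > m.py <<'E'
from h import *
from scipy.optimize import least_squares
def circ(P,r=None):
    P=P[:,:2]; c0=(P.min(0)+P.max(0))/2
    s=least_squares(lambda q:np.hypot(*(P-q[:2]).T)-(q[2] if r is None else r),[*c0,.04],loss="soft_l1",f_scale=.002); return s.x
def hood(c,near):
    P=pts(c); P=P[np.hypot(*(P[:,:2]-near).T)<.06]
    b=P[P[:,2]>P[:,2].max()-.008]; (cx,cy),wh,a=cv2.minAreaRect((b[:,:2]*1000).astype(np.float32))
    if wh[0]<wh[1]: a+=90
    roof=P[abs(P[:,2]-np.median(b[:,2])+.032)<.005]
    h=cv2.convexHull((roof[:,:2]*1e3).astype(np.float32))[:,0]/1e3
    return dict(bar=np.round([cx/1e3,cy/1e3,np.median(b[:,2])],4),wh=np.round(wh,1),ang=round(a,1),roof=np.round(circ(h),4),roofz=round(float(np.median(roof[:,2])),4))
E
python3 - <<'E'
from m import *
ims=[]
for n in("scene","top"):
    c=vision.capture(n); print(n,hood(c,[.463,-.12]))
    P=pts(c); P=P[np.hypot(*(P[:,:2]-[.522,.13]).T)<.08]
    for nm,lo,hi in(("foot",.008,.016),("shoulder",.05,.058),("flange",.071,.079),("pot",.116,.126)):
        q=P[(P[:,2]>lo)&(P[:,2]<hi)]
        if len(q)<20: continue
        hl=cv2.convexHull((q[:,:2]*1e3).astype(np.float32))[:,0]/1e3
        print(nm,len(q),np.round(circ(hl),4),round(float(np.median(q[:,2])),4))
    for p in ([.522,.13,.08],[.463,-.12,.08]):
        u,v=proj(c,p).astype(int); ims.append(cv2.resize(c["pixels"][v-45:v+45,u-45:u+45],(400,300) if 0 else (300,300),interpolation=cv2.INTER_CUBIC))
cv2.imwrite("pics/crop1.png",np.vstack([np.hstack(ims[:2]),np.hstack(ims[2:])]))
E
```

```text
scene {'bar': array([ 0.4649, -0.1246,  0.1232]), 'wh': array([17.2, 60.3]), 'ang': 142.8, 'roof': array([ 0.4654, -0.1245,  0.0448]), 'roofz': 0.0913}
foot 1268 [0.5247 0.1321 0.0635] 0.0133
shoulder 198 [0.5312 0.1321 0.0394] 0.0542
flange 470 [0.524  0.1317 0.0385] 0.0761
pot 569 [0.5241 0.1317 0.0238] 0.1221
top {'bar': array([ 0.4663, -0.1247,  0.1221]), 'wh': array([13.8, 59.9]), 'ang': 142.2, 'roof': array([ 0.4659, -0.1244,  0.0443]), 'roofz': 0.0903}
foot 917 [0.5251 0.1317 0.0634] 0.0123
shoulder 97 [0.521  0.1326 0.0422] 0.0543
flange 317 [0.5253 0.1319 0.0381] 0.0753
pot 405 [0.5248 0.1314 0.0233] 0.1211
```

View pics/crop1.png

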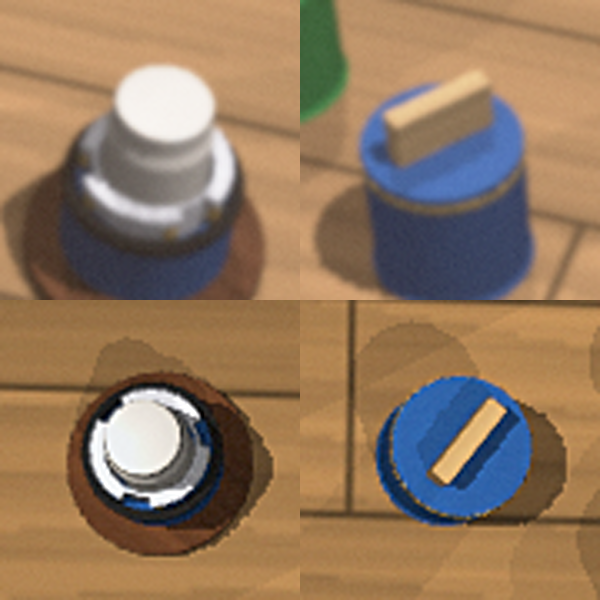

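The crops show the blue hood, which is the right one, with its bar running diagonally. In the top view the three notches show as dark gaps in the flange at crop (130,400), (203,435) and (130,502).

```bash
python3 - <<'E'
from m import *
c0=np.array([.5249,.1318])
res={}
for n in("top","scene"):
    c=vision.capture(n); g=cv2.GaussianBlur(c["pixels"],(0,0),.5).max(2).astype(np.float32)
    a=np.radians(np.arange(360)); prof=np.zeros(360)
    for r in(.0345,.036,.037):
        uv=np.array([proj(c,[c0[0]+r*np.cos(t),c0[1]+r*np.sin(t),.075]) for t in a],np.float32)
        prof+=cv2.remap(g,uv[:,:1].copy(),uv[:,1:].copy(),cv2.INTER_LINEAR)[:,0]/3
    print(n,np.round(prof[::6]).astype(int).tolist())
    w=np.zeros(360);w[:17]=1;w[-16:]=1
    def sc(p): return np.mean([prof[(np.arange(-16,17)+p+120*k)%360].mean() for k in range(3)])-prof.mean()
    s=[sc(p) for p in range(120)]; o=np.argsort(s)[:5]; print(o,np.round(np.array(s)[o],1))
E
```

```text
top [229, 228, 222, 229, 219, 217, 74, 67, 62, 54, 89, 234, 238, 244, 239, 242, 235, 237, 244, 236, 238, 236, 237, 232, 230, 187, 66, 92, 115, 129, 145, 227, 215, 219, 210, 224, 230, 194, 184, 117, 122, 124, 123, 125, 121, 120, 73, 69, 70, 82, 75, 142, 230, 242, 244, 242, 239, 222, 230, 221]
[47 48 46 49 45] [-85.8 -85.3 -85.2 -83.6 -83.5]
scene [167, 171, 168, 175, 174, 171, 145, 134, 129, 113, 109, 155, 209, 221, 226, 227, 231, 233, 234, 236, 236, 236, 229, 210, 183, 225, 246, 247, 247, 247, 246, 247, 247, 247, 247, 247, 245, 202, 123, 126, 142, 146, 147, 145, 138, 118, 94, 88, 83, 86, 146, 196, 207, 206, 198, 197, 193, 183, 171, 164]
[43 44 42 45 41] [-27.7 -27.7 -27.6 -27.6 -27.5]
```

```bash
cat > go.py <<'E'
import sys
from h import *
from scipy.spatial.transform import Rotation as Ro
x,y,z,yaw=map(float,sys.argv[1:5])
s=telemetry.get_state(); R=Ro.from_euler("xyz",s["ee_rot"],degrees=True); G=Ro.from_euler("xyz",[180,0,yaw],degrees=True)
print("rot",np.round((R.inv()*G).as_rotvec(),3),"cm",np.round(R.inv().apply(np.array([x,y,z])-s["ee_pos"])*100,2),"| t",round(float(s["clock"]),2),np.round(s["ee_pos"],4),np.round(s["ee_rot"],2),"F",np.round(s["force"],1),"T",np.round(s["ft_torque"],2),"j6",round(s["qpos"][5],1),"open",round(float(s["opening"]),4))
E
python3 go.py .4657 -.1246 .2 -37.5
```

```text
rot [0.    0.    0.245] cm [47.68 60.37  3.46] | t 1.0 [0.2689 0.6191 0.2346] [180.     0.   -23.48] F [ 0.1 -0.1 -0.5] T [-0.    0.02  0.01] j6 -16.5 open 0.0875
```

```bash
r="0 0 0.245 47.7 60.4 3.5 0"; python3 -m crank '0 0 0.245 47.7 60.4 3.5 0;0 0 0.245 47.7 60.4 3.5 0;0 0 0.245 47.7 60.4 3.5 0;0 0 0.245 47.7 60.4 3.5 0;0 0 0.245 47.7 60.4 3.5 0;0 0 0.245 47.7 60.4 3.5 0;0 0 0.245 47.7 60.4 3.5 0;0 0 0.245 47.7 60.4 3.5 0;0 0 0.245 47.7 60.4 3.5 0;0 0 0.245 47.7 60.4 3.5 0'; python3 go.py .4657 -.1246 .2 -37.5
```

```text
clock: 2.0
ee_pos: [0.3968, 0.1344, 0.2123]
ee_rot: [-179.9, -0.0, -37.5]
force: [0.4, 1.3, 0.2]
opening: 0.0876
gripper_force: 0.0
rot [-0.002 -0.     0.001] cm [21.23 16.37  1.21] | t 2.0 [0.3968 0.1344 0.2123] [-1.7991e+02 -2.0000e-02 -3.7470e+01] F [0.4 1.3 0.2] T [ 0.05 -0.19  0.  ] j6 6.6 open 0.0876
```

```bash
python3 -m crank '0 0 0 21.2 16.4 1.2 0;0 0 0 21.2 16.4 1.2 0;0 0 0 21.2 16.4 1.2 0;0 0 0 21.2 16.4 1.2 0;0 0 0 21.2 16.4 1.2 0;0 0 0 21.2 16.4 1.2 0;0 0 0 21.2 16.4 1.2 0;0 0 0 21.2 16.4 1.2 0'; python3 go.py .4657 -.1246 .101 -37.5
```

```text
clock: 2.8
ee_pos: [0.4648, -0.1234, 0.1997]
ee_rot: [180.0, 0.0, -37.6]
force: [-0.4, 0.1, 0.4]
opening: 0.0873
gripper_force: 0.0
rot [ 0.     0.    -0.002] cm [0.15 0.04 9.87] | t 2.8 [ 0.4648 -0.1234  0.1997] [ 1.7999e+02  2.0000e-02 -3.7620e+01] F [-0.4  0.1  0.4] T [ 0.04  0.02 -0.  ] j6 43.8 open 0.0873
```

```bash
python3 -m crank '0 0 0 0.15 0.04 4 0;0 0 0 0.15 0.04 7 0;0 0 0 0.15 0.04 9.85 0;0 0 0 0.15 0.04 9.85 0;0 0 0 0.15 0.04 9.85 1;0 0 0 0.15 0.04 9.85 1;0 0 0 0.15 0.04 9.85 1;0 0 0 0.15 0.04 9.85 1;0 0 0 0.15 0.04 9.85 1;0 0 0 0.15 0.04 9.85 1' 45; python3 -m crank '0 0 0 0 0 0 1;0 0 0 0 0 0 1;0 0 0 0 0 -1.5 1;0 0 0 0 0 -4 1;0 0 0 0 0 -8 1;0 0 0 0 0 -12 1;0 0 0 0 0 -15 1;0 0 0 0 0 -15 1;0 0 0 0 0 -15 1' 45;  python3 - <<'E'
from m import *
c=vision.capture("scene");cv2.imwrite("pics/lift.png",c["pixels"][100:420,60:500])
s=telemetry.get_state(); print(s["ee_pos"],s["ee_rot"],s["qpos"])
print(hood(c,s["ee_pos"][:2]))
E
python3 go.py .5249 .1318 .25 -12
```

```text
clock: 3.8
ee_pos: [0.466, -0.1242, 0.1016]
ee_rot: [-180.0, -0.0, -37.5]
force: [-0.2, 0.8, -0.4]
opening: 0.0454
gripper_force: 0.0
clock: 4.7
ee_pos: [0.466, -0.1241, 0.2517]
ee_rot: [-179.9, -0.0, -37.5]
force: [-0.3, -0.0, -0.2]
opening: 0.0005
gripper_force: 0.0
[ 0.46547649 -0.12412185  0.25075876] [ 1.79996761e+02  4.00091598e-02 -3.75313989e+01] [ 8.50884246e+00  1.40101003e+00 -2.13560153e+01 -2.87861895e-02
 -6.72730814e+01  4.39708880e+01]
{'bar': array([ 0.503 , -0.1107,  0.4673]), 'wh': array([15.3, 64. ]), 'ang': 109.9, 'roof': array([ 0.4655, -0.1245,  0.0454]), 'roofz': 0.4393}
rot [-0.     0.001 -0.446] cm [-10.88 -23.92   0.08] | t 4.75 [ 0.4655 -0.1241  0.2508] [ 1.800e+02  4.000e-02 -3.753e+01] F [ 0.  -0.3 -1. ] T [-0.01  0.03  0.02] j6 44.0 open 0.0003
```

View pics/lift.png

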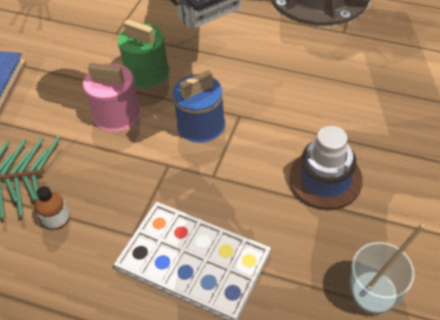

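The fingers hadn't closed before the lift; the hood still stands where it was (crop (200,105)). I'll re-measure it and regrasp with more closing time.

```bash
python3 -m crank '0 0 0 0 0 0 0.4;0 0 0 0 0 0 0.4;0 0 0 0 0 0 0.4;0 0 0 0 0 0 0.4;0 0 0 0 0 0 0.4;0 0 0 0 0 0 0.4'; python3 - <<'E'
from m import *
for n in("scene","top"):
    c=vision.capture(n); P=pts(c); P=P[(np.hypot(*(P[:,:2]-[.4657,-.1246]).T)<.06)&(P[:,2]<.13)]
    b=P[P[:,2]>.116]; r=cv2.minAreaRect((b[:,:2]*1000).astype(np.float32)); print(n,len(b),r)
E
python3 go.py .4657 -.1246 .101 -37.5
```

```text
clock: 5.35
ee_pos: [0.4659, -0.1242, 0.2513]
ee_rot: [180.0, 0.0, -37.5]
force: [0.1, -0.2, -0.7]
opening: 0.0429
gripper_force: 0.0
scene 278 ((465.5437316894531, -123.52800750732422), (16.966930389404297, 60.126094818115234), 52.09690475463867)
top 23 ((445.9328918457031, -110.55084228515625), (10.300581932067871, 10.729839324951172), 55.197818756103516)
rot [ 0.  0. -0.] cm [1.000e-02 4.000e-02 1.503e+01] | t 5.45 [ 0.4659 -0.1242  0.2513] [180.     0.   -37.52] F [-0.5 -1.   0.3] T [ 0.05  0.01 -0.01] j6 44.0 open 0.0497
```

Unmoved. Regrasping.

```bash
python3 -m crank '0 0 0 0 0 5 0.4;0 0 0 0 0 9 0.4;0 0 0 0 0 13 0.4;0 0 0 0 0 15 0.4;0 0 0 0 0 15 0.4;0 0 0 0 0 15 1;0 0 0 0 0 15 1;0 0 0 0 0 15 1;0 0 0 0 0 15 1;0 0 0 0 0 15 1' 45; python3 -m crank '0 0 0 0 0 0 1;0 0 0 0 0 0 1;0 0 0 0 0 0 1;0 0 0 0 0 0 1;0 0 0 0 0 0 1;0 0 0 0 0 0 1' 45
```

```text
clock: 6.45
ee_pos: [0.466, -0.1242, 0.1016]
ee_rot: [-180.0, -0.0, -37.5]
force: [-0.1, 1.2, 0.8]
opening: 0.0181
gripper_force: 0.0
clock: 7.05
ee_pos: [0.466, -0.1242, 0.1015]
ee_rot: [-180.0, -0.0, -37.5]
force: [0.3, 0.5, 4.2]
opening: 0.014
gripper_force: 45.0
```

```bash
python3 -m crank '0 0 0 0 0 -2 1;0 0 0 0 0 -5 1;0 0 0 0 0 -9 1;0 0 0 0 0 -12 1;0 0 0 0 0 -14.5 1;0 0 0 0 0 -14.5 1;0 0 0 0 0 -14.5 1'; python3 go.py .5252 .1322 .246 -12
```

```text
clock: 7.75
ee_pos: [0.4656, -0.124, 0.2459]
ee_rot: [-180.0, 0.0, -37.5]
force: [0.2, 0.2, -2.8]
opening: 0.0135
gripper_force: 45.0
rot [-0.001  0.    -0.446] cm [-1.088e+01 -2.395e+01  1.000e-02] | t 7.75 [ 0.4656 -0.124   0.2459] [-1.7997e+02  2.0000e-02 -3.7540e+01] F [ 0.2  0.2 -2.8] T [0.01 0.05 0.04] j6 44.0 open 0.0135
```

```bash
python3 -m crank '0 0 -0.1 -2 -4 0 1;0 0 -0.2 -4 -8 0 1;0 0 -0.3 -6 -12.5 0 1;0 0 -0.4 -8 -17 0 1;0 0 -0.446 -10 -21.5 0 1;0 0 -0.446 -10.9 -24 0 1;0 0 -0.446 -10.9 -24 0 1;0 0 -0.446 -10.9 -24 0 1;0 0 -0.446 -10.9 -24 0 1' ; python3 - <<'E'
from m import *
ims=[]
for n in("scene","top"):
    c=vision.capture(n); P=pts(c)
    s=telemetry.get_state(); rz=s["ee_pos"][2]-.1015+.09
    q=P[(np.hypot(*(P[:,:2]-[.525,.132]).T)<.06)&(abs(P[:,2]-rz)<.004)]
    if len(q)>20:
        h=cv2.convexHull((q[:,:2]*1e3).astype(np.float32))[:,0]/1e3; print(n,len(q),circ(h),circ(h,.0445))
    u,v=proj(c,[.525,.132,.12]).astype(int); ims.append(cv2.resize(c["pixels"][v-80:v+80,u-60:u+60],(360,480),interpolation=cv2.INTER_CUBIC))
cv2.imwrite("pics/over.png",np.hstack(ims))
E
python3 go.py .5252 .1322 .246 -12
```

```text
clock: 8.65
ee_pos: [0.5249, 0.1318, 0.2451]
ee_rot: [179.9, 0.1, -12.0]
force: [0.3, -0.1, -2.0]
opening: 0.0138
gripper_force: 45.0
scene 1340 [0.5243286  0.13142944 0.04482421] [0.52453752 0.13148508 0.04      ]
top 346 [0.52445592 0.13024613 0.04347575] [0.52557861 0.13097945 0.04      ]
rot [ 0.     0.001 -0.001] cm [-0.02 -0.06 -0.01] | t 8.75 [0.5252 0.1316 0.2459] [ 1.7997e+02  4.0000e-02 -1.2030e+01] F [ 0.5 -0.2 -1.6] T [-0.02 -0.03 -0.  ] j6 43.2 open 0.0137
```

View pics/over.png

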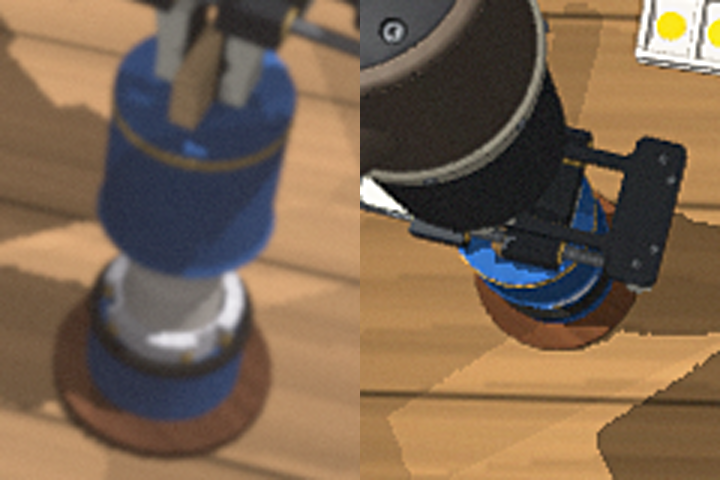

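The hood hangs upright over the pot, in line with the flange (within about 0.5 mm). Lowering.

```bash
python3 -m crank '0 0 0 -0.02 -0.04 2 1;0 0 0 -0.02 -0.04 4 1;0 0 0 -0.02 -0.04 6 1;0 0 0 -0.02 -0.04 7 1;0 0 0 -0.02 -0.04 7.3 1;0 0 0 -0.02 -0.04 7.3 1;0 0 0 -0.02 -0.04 7.3 1' ; python3 go.py .5252 .1322 .17 -12; python3 -m crank '0 0 0 0 0 0.15 1;0 0 0 0 0 0.2 1;0 0 0 0 0 0.3 1;0 0 0 0 0 0.4 1;0 0 0 0 0 0.4 1';python3 go.py .5252 .1322 .1645 -12
```

```text
clock: 9.45
ee_pos: [0.5261, 0.1331, 0.1743]
ee_rot: [-180.0, -0.1, -12.0]
force: [-0.5, -0.3, -1.1]
opening: 0.0135
gripper_force: 45.0
rot [-0.001 -0.001  0.001] cm [-0.07  0.11  0.43] | t 9.45 [0.5261 0.1331 0.1743] [-1.7995e+02 -7.0000e-02 -1.1970e+01] F [-0.5 -0.3 -1.1] T [-0.03 -0.01 -0.05] j6 43.1 open 0.0135
clock: 9.95
ee_pos: [0.5258, 0.1331, 0.1705]
ee_rot: [-180.0, -0.1, -11.9]
force: [-3.6, -0.4, 6.8]
opening: 0.0136
gripper_force: 45.0
rot [-0.    -0.001  0.001] cm [-0.04  0.1   0.6 ] | t 9.95 [0.5258 0.1331 0.1705] [-1.7997e+02 -6.0000e-02 -1.1940e+01] F [-3.6 -0.4  6.8] T [0.02 1.28 0.02] j6 43.1 open 0.0136
```

It rests on the flange at the wrong angle, as expected for the 60° ambiguity. I'll lift it slightly, turn 60° clockwise and lower again.

```bash
python3 -m crank '0 0 0 0 0 -0.5 1;0 0 0.14 0 0 -0.5 1;0 0 0.28 0 0 -0.5 1;0 0 0.42 0 0 -0.5 1;0 0 0.56 0 0 -0.5 1;0 0 0.7 0 0 -0.5 1;0 0 0.84 0 0 -0.5 1;0 0 0.98 0 0 -0.5 1;0 0 1.047 0 0 -0.5 1;0 0 1.047 0 0 -0.5 1' ; python3 go.py .5252 .1322 .17 -72; python3 -m crank '0 0 0 0 0 0.2 1;0 0 0 0 0 0.4 1;0 0 0 0 0 0.5 1;0 0 0 0 0 0.6 1;0 0 0 0 0 0.6 1';python3 go.py .5252 .1322 .1645 -72
```

```text
clock: 10.95
ee_pos: [0.5255, 0.133, 0.1744]
ee_rot: [180.0, 0.0, -72.0]
force: [-0.5, 0.2, -1.8]
opening: 0.0137
gripper_force: 45.0
rot [ 0.  0. -0.] cm [0.07 0.06 0.44] | t 10.95 [0.5255 0.133  0.1744] [180.   0. -72.] F [-0.5  0.2 -1.8] T [ 0.02 -0.06 -0.  ] j6 -16.9 open 0.0137
clock: 11.45
ee_pos: [0.5254, 0.1329, 0.1681]
ee_rot: [180.0, -0.0, -71.9]
force: [-0.4, 0.8, -2.1]
opening: 0.0135
gripper_force: 45.0
rot [ 0.    -0.     0.001] cm [0.06 0.04 0.36] | t 11.45 [0.5254 0.1329 0.1681] [ 1.7998e+02 -1.0000e-02 -7.1930e+01] F [-0.4  0.8 -2.1] T [ 0.04 -0.01  0.  ] j6 -16.9 open 0.0135
```

It dropped in, at 0.1681 with no contact force. Pressing down.

```bash
python3 -m crank '0 0 0 0 0 0.2 1;0 0 0 0 0 0.35 1;0 0 0 0 0 0.35 1;0 0 0 0 0 0.35 1';  python3 go.py .5252 .1322 .1645 -72; python3 -m crank '0 0 0 0 0 0.3 1;0 0 0 0 0 0.6 1;0 0 0 0 0 0.75 1;0 0 0 0 0 0.75 1;0 0 0 0 0 0.75 1';python3 go.py .5252 .1322 .157 -72
```

```text
clock: 11.85
ee_pos: [0.5255, 0.133, 0.1648]
ee_rot: [180.0, 0.0, -72.0]
force: [0.3, 0.4, -0.9]
opening: 0.0138
gripper_force: 45.0
rot [0.    0.    0.001] cm [0.06 0.05 0.03] | t 11.85 [0.5255 0.133  0.1648] [180.     0.   -71.95] F [ 0.3  0.4 -0.9] T [ 0.05 -0.05 -0.01] j6 -16.9 open 0.0138
clock: 12.35
ee_pos: [0.5257, 0.133, 0.1576]
ee_rot: [-180.0, -0.0, -71.9]
force: [-1.4, -0.7, 3.8]
opening: 0.0142
gripper_force: 45.0
rot [-0.    -0.     0.001] cm [0.06 0.08 0.06] | t 12.35 [0.5257 0.133  0.1576] [-179.97   -0.    -71.94] F [-1.4 -0.7  3.8] T [-0.05  0.45 -0.02] j6 -16.9 open 0.0142
```

```bash
python3 -m crank '0 0 0 0 0 0.06 1;0 0 0.06 0 0 0.06 1;0 0 0.12 0 0 0.06 1;0 0 0.2 0 0 0.06 1;0 0 0.28 0 0 0.06 1;0 0 0.36 0 0 0.06 1;0 0 0.42 0 0 0.06 1;0 0 0.42 0 0 0.06 1';python3 go.py .5252 .1322 .157 -124
```

```text
clock: 13.15
ee_pos: [0.5258, 0.1329, 0.157]
ee_rot: [-180.0, -0.0, -96.1]
force: [0.1, -1.3, 4.8]
opening: 0.0137
gripper_force: 45.0
rot [-0.001  0.     0.488] cm [ 0.07  0.05 -0.  ] | t 13.15 [0.5258 0.1329 0.157 ] [-179.97   -0.    -96.05] F [ 0.1 -1.3  4.8] T [-0.46  0.26  0.01] j6 -41.0 open 0.0137
```

```bash
python3 -m crank '0 0 0.08 0 0 0 1;0 0 0.16 0 0 0 1;0 0 0.24 0 0 0 1;0 0 0.32 0 0 0 1;0 0 0.4 0 0 0 1;0 0 0.48 0 0 0 1;0 0 0.53 0 0 0 1;0 0 0.53 0 0 0 1';python3 go.py .5252 .1322 .157 -124;  python3 -m crank '0 0 0.04 0 0 0 1;0 0 0.08 0 0 0 1;0 0 0.08 0 0 0 1';python3 go.py .5252 .1322 .157 -141
```

```text
clock: 13.95
ee_pos: [0.5259, 0.1329, 0.157]
ee_rot: [-180.0, 0.0, -126.3]
force: [0.7, -1.9, 5.2]
opening: 0.0139
gripper_force: 45.0
rot [-0.001  0.    -0.041] cm [0.1  0.02 0.  ] | t 13.95 [0.5259 0.1329 0.157 ] [-1.7996e+02  2.0000e-02 -1.2633e+02] F [ 0.7 -1.9  5.2] T [-0.7  -0.2   0.07] j6 -71.3 open 0.0139
clock: 14.25
ee_pos: [0.5259, 0.1328, 0.157]
ee_rot: [-180.0, 0.0, -130.8]
force: [1.3, -2.6, 5.1]
opening: 0.014
gripper_force: 45.2
rot [-0.001  0.     0.178] cm [0.09 0.01 0.  ] | t 14.25 [0.5259 0.1328 0.157 ] [-1.7996e+02  1.0000e-02 -1.3081e+02] F [ 1.3 -2.6  5.1] T [-0.76 -0.35  0.72] j6 -75.8 open 0.014
```

```bash
python3 -m crank '0 0 0.04 0 0 0 1;0 0 0.04 0 0 0 1';python3 go.py .5252 .1322 .157 -141;  python3 -m crank '0 0 -0.04 0 0 0 1;0 0 -0.04 0 0 -0.15 1;0 0 -0.04 0 0 -0.15 0.6;0 0 -0.04 0 0 -0.15 0.6;0 0 -0.04 0 0 -0.15 0.6;0 0 -0.04 0 0 -0.15 0.6;0 0 -0.04 0 0 -0.15 0.6;0 0 -0.04 0 0 -0.15 0.6'; python3 -m crank '0 0 0 0 0 -1 0.4;0 0 0 0 0 -2.5 0.4;0 0 0 0 0 -6 0.4;0 0 0 0 0 -10 0.4;0 0 0 -2 0 -13 0.4;0 0 0 -2 0 -13 0.4;0 0 0 -2 0 -13 0.4'; python3 go.py .4 .13 .3 -120
```

```text
clock: 14.45
ee_pos: [0.5259, 0.1329, 0.157]
ee_rot: [-179.9, 0.0, -133.1]
force: [0.9, -1.2, 5.4]
opening: 0.0143
gripper_force: 46.6
rot [-0.001  0.     0.139] cm [0.1  0.01 0.  ] | t 14.45 [0.5259 0.1329 0.157 ] [-1.7995e+02  1.0000e-02 -1.3305e+02] F [ 0.9 -1.2  5.4] T [-0.83 -0.33  1.19] j6 -78.0 open 0.0143
clock: 15.25
ee_pos: [0.5254, 0.133, 0.1582]
ee_rot: [180.0, -0.0, -131.0]
force: [-0.7, -0.0, 0.8]
opening: 0.0349
gripper_force: 0.0
clock: 15.95
ee_pos: [0.5388, 0.1484, 0.2893]
ee_rot: [-180.0, 0.1, -131.0]
force: [-0.5, 0.2, 0.0]
opening: 0.0523
gripper_force: 0.0
rot [-0.     0.002 -0.191] cm [10.49  9.27 -1.09] | t 15.95 [0.5388 0.1484 0.2893] [-1.7999e+02  1.0000e-01 -1.3096e+02] F [-0.5  0.2  0. ] T [ 0.06 -0.06  0.01] j6 -76.4 open 0.0523
```

```bash
python3 -m crank '0 0 0 10 9 -4 0.4;0 0 0 10 9 -4 0.4;0 0 0 10 9 -4 0.4;0 0 0 10 9 -4 0.4;0 0 0 10 9 -4 0.4'; python3 - <<'E'
from m import *
for n in("scene","top"):
    c=vision.capture(n); P=pts(c); P=P[(np.hypot(*(P[:,:2]-[.525,.132]).T)<.055)&(P[:,2]<.2)]
    b=P[P[:,2]>.168]; r=P[(P[:,2]>.138)&(P[:,2]<.16)]
    print(n,len(b),len(r),"bartop",np.median(b[:,2][b[:,2]>.174]) if len(b) else 0,"roof",np.median(r[:,2]),[np.round(x,1) for x in cv2.minAreaRect((b[:,:2]*1000).astype(np.float32))] if len(b)>5 else 0)
    # roof plane tilt and circle
    q=r[abs(r[:,2]-np.median(r[:,2]))<.004]; A=np.c_[q[:,:2]-[.525,.132],np.ones(len(q))]; k=np.linalg.lstsq(A,q[:,2],rcond=None)[0]
    print("tilt",np.round(k[:2],3),circ(cv2.convexHull((q[:,:2]*1e3).astype(np.float32))[:,0]/1e3))
    if n=="scene": u,v=proj(c,[.525,.132,.1]).astype(int); cv2.imwrite("pics/end.png",cv2.resize(c["pixels"][v-90:v+90,u-110:u+110],None,fx=2.5,fy=2.5))
E
```

```text
clock: 16.45
ee_pos: [0.4042, 0.1313, 0.3285]
ee_rot: [180.0, 0.1, -130.9]
force: [0.1, -0.8, -0.2]
opening: 0.0531
gripper_force: 0.0
scene 423 1643 bartop 0.18005836650630375 roof 0.148469577513571 [array([524.6, 131.7]), array([61.8, 15.6]), np.float64(52.2)]
tilt [-0.006 -0.001] [0.52417406 0.13215438 0.04478886]
top 49 503 bartop 0.1787928535178554 roof 0.14723432811820267 [array([539.9, 149.9]), array([12.3, 13.8]), np.float64(45.3)]
tilt [-0.009 -0.001] [0.52579841 0.13175377 0.0438147 ]
```

View pics/end.png

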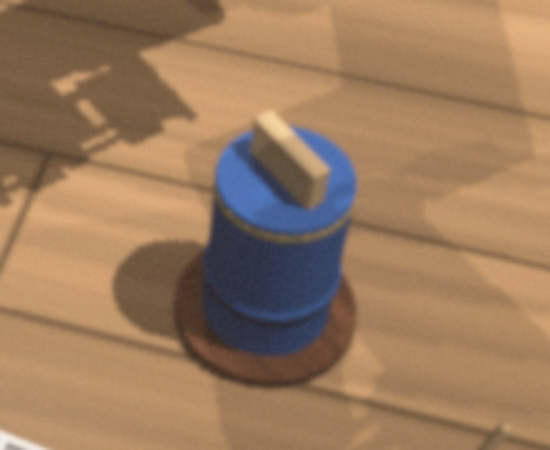

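The hood is fully seated (roof at 0.147–0.148, rim at about 57 mm), upright and centred. The turn ended on a firm stop at over 1 N m, and the gripper is clear.

```bash
python3 -c "
from plant import job
print(job.hand_in())"
```

```text
the job is handed in; nothing more can be done
None
```

I put the blue hood on the canister, turned it about 1 rad clockwise to its firm stop, let go and handed the job in; the last camera check showed it locked (rim about 57 mm), upright and centred, but hand-in returned no verdict.

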